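Sort capped tubes from a slanted rack into colour-coded bins

TASK

Take the three capped tubes out of the slanted rack and sort them by cap colour: both blue-capped tubes into the blue bin, the red-capped one into the red bin. Leave each standing upright on the bin's floor; the floors are set at unknown heights, so lower each tube until you feel it touch and set it down gently without dropping it or pressing it hard. Do not disturb the canister, the amber bottle or the beaker.

Things in the scene. Friction and masses are not known exactly. Their poses are not given: they have to be found in the camera images.
- tube_blue_1: Sealed rigid tube, blue screw cap, tan body, 115 mm long, 40-85 g: body 29 mm across, cap 33 mm across, from 102 to 115 mm along the axis. Origin: centre of its flat foot; z runs along the tube to the cap. Starts in any of the rack's wells, the cap end sticking out 55 mm and leaning 32 degrees (0.56 rad) towards the robot (the rack's -x). Can stand on its foot.
- tube_blue_2: Sealed rigid tube, blue screw cap, tan body, 115 mm long, 40-85 g: body 29 mm across, cap 33 mm across, from 102 to 115 mm along the axis. Origin: centre of its flat foot; z runs along the tube to the cap. Starts in any of the rack's wells, the cap end sticking out 55 mm and leaning 32 degrees (0.56 rad) towards the robot (the rack's -x). Can stand on its foot.
- tube_red: Sealed rigid tube, red screw cap, pink body, 115 mm long, 40-85 g: body 29 mm across, cap 33 mm across, from 102 to 115 mm along the axis. Origin: centre of its flat foot; z runs along the tube to the cap. Starts in any of the rack's wells, the cap end sticking out 55 mm and leaning 32 degrees (0.56 rad) towards the robot (the rack's -x). Can stand on its foot.
- blue_bin: Fixed open blue bin, outer 132 (x) x 76 (y) mm, inside 122 x 66 mm, rim 82 mm up. Origin: centre of its underside. Holds two tubes upright in line along x, e.g. at x = +30 and -30 mm. Its level white floor pad has its top anywhere from 10 to 45 mm above the worktop, set anew each time, not measured: look or feel for it. It gives 1 mm per 3 N, 5 mm at most; a black knob at the -x end shows its level.
- red_bin: Fixed open red bin, outer 132 (x) x 76 (y) mm, inside 122 x 66 mm, rim 82 mm up. Origin: centre of its underside. Holds two tubes upright in line along x, e.g. at x = +30 and -30 mm. Its level white floor pad has its top anywhere from 10 to 45 mm above the worktop, set anew each time, not measured: look or feel for it. It gives 1 mm per 3 N, 5 mm at most; a black knob at the -x end shows its level.
- slant_rack: Fixed white slanted rack, 120 (x) x 190 (y) mm with three wells 66 mm apart along its y. Origin: centre of its underside; the wells lean 0.56 rad from vertical, mouths towards -x (towards the robot). Each well is 34 mm square inside and 60 mm deep along its axis, so a tube has to be drawn out about 60 mm along its own axis; mouths are 63 to 83 mm above the worktop.
- canister: Bystander: whitish canister with black base, 41 mm across, 67 mm tall, standing; origin at the centre of its underside.
- amber_bottle: Bystander: amber glass bottle, 45 mm across, 90 mm tall, standing; origin at the centre of its underside.
- beaker: Bystander: small empty glass beaker, 52 mm across, 59 mm tall, standing; origin at the centre of its underside.
Mind the look-alikes: they are no part of the job. What is shaped like the tube_blue_2 but yellow is not meant.

How it is judged:
By the outcome, as a careful person would: the job done as asked, in the order asked, and still so for the second after the job is handed in, with the robot touching nothing.
It also fails if it takes over 72 s, if anything falls off the work surface, if the arm or the gripper's body presses on something with over 40 N, if the wrist force passes 120 N, or if a joint passes its speed limit or range.

ROBOT

A 6-joint arm with a two-finger parallel gripper is mounted at the origin on a cart in front of the work surface, level with it; the furniture and walls round the work are solid. World frame = base frame: x ahead of the robot, y to its left, z up, the work surface at z = 0. Lengths are in m, angles in rad, forces in N, time in s.
With the tool pointing down it reaches from about 0.325 to 1 m from the base axis. Payload 5.1 kg.
Tool frame: the origin (TCP) lies midway between the tips of the shut fingers; the grasp point (between the pads) lies 19 mm behind it; z points along the fingers, y is the direction in which the jaws open and shut (so a half turn about z gives the same grasp; the last joint's range is limited). The gripper opens to 85 mm and grips with 20 to 120 N. Pads are 22 mm wide; open, the fingers measure 114 mm over their backs; the gripper's body (76 mm by 85 mm) begins 54 mm behind the grasp point. The pads swing forward as they close: fully open they stand 13 mm farther back than shut.
Start: joints at [1.067, 0.124, 1.65, -0, 1.367, -0.083], TCP at [0.266, 0.593, 0.194] pointing down, gripper open.
Joint ranges: [-2.61, 2.61], [-1.02, 2.33], [0.03, 2.71], [-1.35, 4.49], [0.32, 2.68], [-2.91, 2.91]. Speed limits (rad/s): [2.57, 2.57, 3.14, 3.14, 3.14, 3.14].

INTERFACE

Orientations are given as a unit quaternion [w, x, y, z].
In Python, from rig import observe, capture, camera_model, sign_off, silhouettes gives the robot as it stands.
- The arm moves only by the tool move_arm, never from a script. Its argument "deltas" is a list of rows, each a list of 7 numbers: the shift along the world's x, y, z in m, then the turn, a rotation vector about the world's x, y, z in degrees, then the closure, from -1 (fully open) to 1 (shut). In form: [[x, y, z, ax, ay, az, gripper], ...]. A call has 1 to 20 rows; each row is the pose to reach, as a shift and turn from the pose commanded when the call began; what a row does not reach only later rows make up. A row lasts 1/10 s, in which the tool goes at most 50 mm and 8.59 degrees, less where a joint would pass 70% of its speed; a pose out of reach is approached as far as the arm can. A call with a gripper value outside its range is refused whole. The fingers move at their own pace and stop on an object; "squeeze" is the grip in N (left out, the last holds). Time passes only in rows, so rows that repeat a pose let the fingers close. It gives the time, the measured TCP pose, the force and the opening at its end, in the units of the state.
- observe(): the state, without advancing time (a new reading comes with each control period).
- capture(name): name is "scene" or "top"; returns the picture (480x640x3 uint8, blue, green, red); there is no depth.
- camera_model(name): a dict with "K" (3x3 intrinsics, pixels), "distortion" ([k1, k2, p1, p2, k3] as OpenCV has them; the pictures are not rectified), "R" (3x3) and "t" (3): a world point X has camera coordinates R X + t. Camera axes: x right, y down, z forward; pixel columns grow to the right and rows downward; lengths in m; the calibration is good to about 2 mm. A picture is of the moment at which its call begins. camera_model takes no time and is no camera call.
- sign_off(): hands the job in, once; it reports no verdict.
Trained networks look in the newest picture that a camera, given by its name, has taken for a name from the list of things; names that differ only in an ending like _2 or _b are one class to them, and where a whole thing is asked for, a point or a joint stands for the part that bears it (a point fixed in the world has none). Each returns a list of dicts, best first, with "score" (0 to 1); they miss things now and then, are a little off and sometimes report something else, mostly with a low value. They report only what shows in the picture. A call takes as long as a camera call. They do not tell look-alikes from the thing itself.
- silhouettes(camera, label): "region" (480x640 bool, what is visible of it) and "pixel" ([row, column] in pixels, amid what is visible of it).
The state is a dict: "clock": time; "joint_pos": joint angles; "joint_vel": joint speeds; "effort": joint torques, N m; "position": TCP position; "tool_rot": TCP orientation; "wrist_force": force on the tool from outside, world axes, zero at the start; "ft_torque": the same for the moment, N m; "finger_gap": finger opening in m.
Only numpy, scipy, OpenCV 4.12 (cv2) and the standard library are available. Lean on these libraries where they do the work, as an engineer would, in place of code of your own. Each camera call takes 0.05 s, during which the arm holds its last target. There are 200 camera calls.

## Working session

There is one attempt and no reset: what is moved stays moved. The work goes in short steps, Python scripts to look and compute and a tool call to move; the robot and the scene stay as the last step left them, time stands still between calls to the robot, and variables do not carry over. Pictures are saved under pics/ and viewed, about 8 in all and at most 12, crops included, and the job is handed in when it is done.

Besides the shell and the picture viewer there is one more tool, called after "Request:" by a JSON object that holds its "fn" and its "kwargs", one argument or row to a line. move_arm: Moves the arm, as the interface text tells. Its arguments: {"type":"object","properties":{"deltas":{"type":"array","items":{"type":"array","items":{"type":"number"}}},"squeeze":{"type":"number"}},"required":["deltas"]}

```bash
mkdir -p pics; ls; cat > h.py <<'E'
import numpy as np, cv2
from rig import *
def ray(c,px):  # px [col,row]
    m=camera_model(c);K=np.array(m['K']);d=np.array(m['distortion']);R=np.array(m['R']);t=np.array(m['t'])
    u=cv2.undistortPoints(np.array([[px]],float),K,d)[0,0]
    return -R.T@t, R.T@np.array([u[0],u[1],1])
def atz(c,px,z):
    o,d=ray(c,px); return o+d*(z-o[2])/d[2]
def tri(p,q):
    o,d=ray('top',p);a,b=ray('scene',q);d=d/np.linalg.norm(d);b=b/np.linalg.norm(b)
    s=np.linalg.lstsq(np.c_[d,-b],a-o,rcond=None)[0];P=o+s[0]*d;Q=a+s[1]*b
    return (P+Q)/2,np.linalg.norm(P-Q)
def proj(c,X):
    m=camera_model(c);R=np.array(m['R'])
    return cv2.projectPoints(np.array(X,float).reshape(-1,3),cv2.Rodrigues(R)[0],np.array(m['t']),np.array(m['K']),np.array(m['distortion']))[0][:,0]
E
python3 - <<'E'
from h import *
for c in ('scene','top'):
    cv2.imwrite(f'pics/{c}1.png',capture(c)); m=camera_model(c);print(c,-np.array(m['R']).T@m['t'])
    for l in ('tube_blue_1','tube_red','blue_bin','red_bin','slant_rack','canister','amber_bottle','beaker'):
        for s in silhouettes(c,l):
            r,q=np.where(s['region']);print(l,round(s['score'],2),np.round(s['pixel']),'c',q.min(),q.max(),'r',r.min(),r.max())
print(observe())
E
```

```text
pics
scene [ 0.06111953 -0.54613742  1.0435572 ]
tube_blue_1 0.85 [171. 203.] c 183 222 r 160 183
tube_blue_1 0.59 [215. 316.] c 308 327 r 206 226
tube_blue_1 0.54 [226. 337.] c 328 349 r 219 239
tube_red 0.66 [206. 298.] c 288 309 r 194 214
blue_bin 0.64 [296. 377.] c 343 412 r 265 331
blue_bin 0.53 [235. 324.] c 284 368 r 199 267
red_bin 0.96 [347. 426.] c 391 467 r 314 381
red_bin 0.74 [205. 297.] c 288 308 r 194 213
red_bin 0.65 [316. 314.] c 305 324 r 298 328
red_bin 0.15 [228. 339.] c 329 349 r 219 239
slant_rack 0.76 [235. 325.] c 285 368 r 198 266
canister 0.93 [314. 316.] c 305 324 r 298 328
canister 0.25 [207. 295.] c 288 308 r 194 213
amber_bottle 0.77 [247. 417.] c 408 428 r 228 263
amber_bottle 0.16 [346. 428.] c 390 467 r 313 382
beaker 0.66 [283. 454.] c 442 467 r 266 297
top [0.31611002 0.27440345 1.36990668]
tube_blue_1 0.79 [234. 329.] c 319 337 r 226 247
tube_blue_1 0.7 [312. 149.] c 143 156 r 289 335
tube_blue_1 0.63 [246. 303.] c 294 311 r 234 256
tube_red 0.83 [253. 278.] c 270 285 r 244 265
blue_bin 0.91 [245. 402.] c 383 419 r 215 278
blue_bin 0.22 [177. 367.]
[... 258 characters left out ...]
ck': 0.9, 'joint_pos': array([ 1.06741523e+00,  1.23780083e-01,  1.65027312e+00, -1.78176199e-05,
        1.36748769e+00, -8.25803940e-02]), 'joint_vel': array([ 1.05649696e-03, -4.95405029e-06, -2.08789613e-03,  1.24764916e-03,
        6.32612643e-04, -1.35474122e-03]), 'effort': array([-7.56026930e-04, -4.23605919e+01, -3.65753782e+01, -2.62365056e-04,
        5.94606645e-04, -7.29214022e-07]), 'position': array([0.26554163, 0.59329067, 0.19385102]), 'tool_rot': array([1.58280114e-05, 2.08849678e-01, 9.77947755e-01, 2.22576386e-05]), 'wrist_force': array([-0.18214999, -0.19271851,  0.05880329]), 'ft_torque': array([ 0.02303453,  0.01558654, -0.04771086]), 'finger_gap': 0.08547043399238387}
```

```bash
python3 - <<'E'
import cv2,numpy as np
a=cv2.imread('pics/scene1.png')[180:400,170:490];b=cv2.imread('pics/top1.png')[140:340,120:500]
a=cv2.resize(a,(800,550),interpolation=cv2.INTER_CUBIC);b=cv2.resize(b,(798,420),interpolation=cv2.INTER_CUBIC)
cv2.imwrite('pics/a1.png',a);cv2.imwrite('pics/b1.png',b)
E
```

```text
(no output)
```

View pics/a1.png

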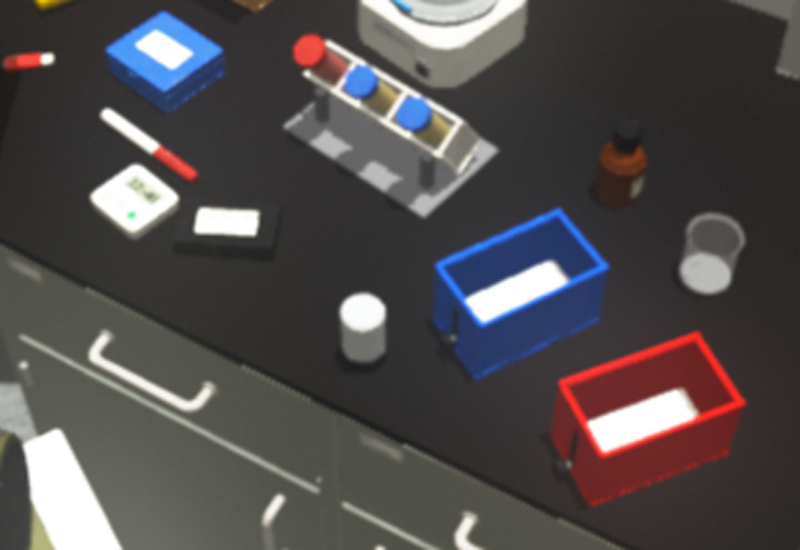

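View pics/b1.png

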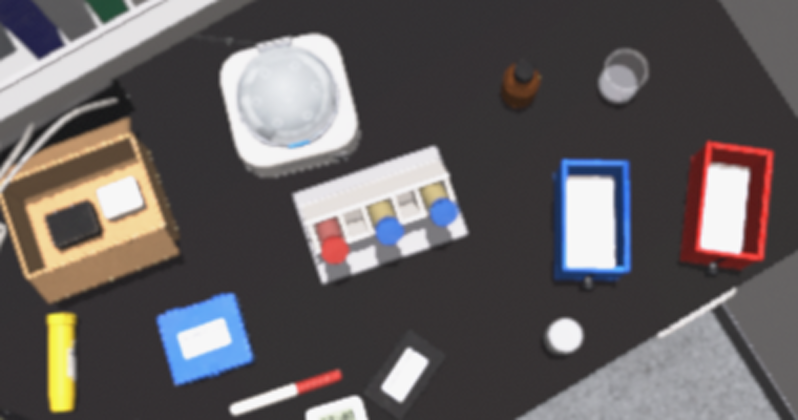

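View pics/top1.png

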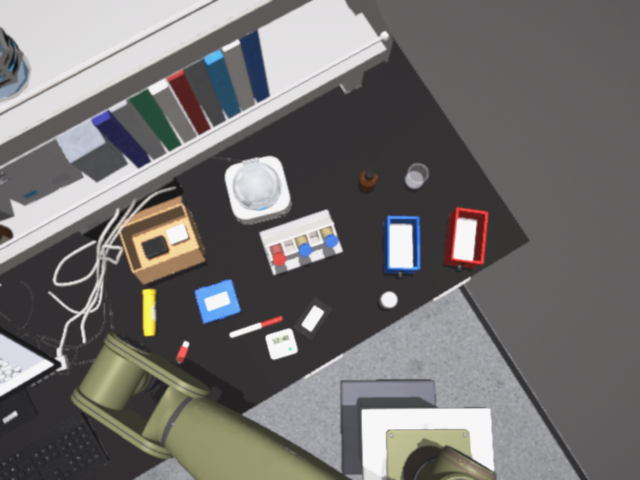

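Views (3 so far): in the top picture, the rack holds a red cap at (col 278,row 253) and blue caps at (303,246) and (329,234). The yellow look-alike lies at (149,312) and is not part of the job. The blue bin is at (402,245), the red bin at (465,239). Next I fit their poses.

```bash
cat >> h.py <<'E'
def hullmask(c,X):
    m=np.zeros((480*4,640*4),np.uint8);p=proj(c,X)
    cv2.fillConvexPoly(m,cv2.convexHull(((p+.5)*4).astype(np.int32)),1);return m
E
cat > fit.py <<'E'
from h import *
from scipy.optimize import minimize
im={c:cv2.imread(f'pics/{c}1.png') for c in('scene','top')}
def seg(c,col,box):
    h=cv2.cvtColor(im[c],cv2.COLOR_BGR2HSV).astype(int)
    ok=(h[...,1]>140)&(h[...,2]>50)
    ok&= ((h[...,0]>100)&(h[...,0]<130)) if col=='b' else ((h[...,0]<8)|(h[...,0]>172))
    m=np.zeros_like(ok);r0,r1,c0,c1=box;m[r0:r1,c0:c1]=ok[r0:r1,c0:c1];return m
caps={}
for n,col,bt,bs in(('red','r',(244,266,268,287),(190,216,284,302)),('bA','b',(234,258,292,312),(200,222,305,325)),('bB','b',(225,249,317,340),(215,236,325,345))):
    p=[]
    for c,b in(('top',bt),('scene',bs)):
        r,q=np.where(seg(c,col,b));p.append((q.mean(),r.mean()));print(n,c,len(r),(q.min(),q.max(),r.min(),r.max()))
    P,e=tri(*p);caps[n]=P;print(n,P.round(4),'gap',round(e,4))
d=caps['red']-caps['bB'];print('cap line yaw(y axis)',np.degrees(np.arctan2(d[1],d[0])),np.linalg.norm(d),np.linalg.norm(caps['bA']-caps['bB']))
for n in('blue_bin','red_bin'):
    M={}
    for c in('top','scene'):
        capture(c)
        S=[s for s in silhouettes(c,n)]
        S=min(S,key=lambda s:abs(s['pixel'][1]-({'top':402,'scene':377} if n=='blue_bin' else {'top':463,'scene':426})[c]))
        M[c]=cv2.resize(S['region'].astype(np.uint8),None,fx=4,fy=4,interpolation=0)
        px=S['pixel'];x0=atz(c,(px[1],px[0]),.05)
    def cost(v):
        x,y,a=v;R=np.array([[np.cos(a),-np.sin(a)],[np.sin(a),np.cos(a)]])
        X=[[*(R@[sx*.066,sy*.038]+[x,y]),z] for sx in(-1,1) for sy in(-1,1) for z in(0,.082)]
        f=0
        for c in M:
            m=hullmask(c,X);f-=(m&M[c]).sum()/(m|M[c]).sum()
        return f
    best=min((minimize(cost,[x0[0],x0[1],a],method='Nelder-Mead',options=dict(initial_simplex=[[x0[0],x0[1],a],[x0[0]+.02,x0[1],a],[x0[0],x0[1]+.02,a],[x0[0],x0[1],a+.15]])) for a in np.radians([-60,-30,0,30,60])),key=lambda r:r.fun)
    print(n,best.x.round(4),np.degrees(best.x[2]).round(1),best.fun)
for l,a,b in(('canister',(389,299),(315,300)),('amber',(368,171),None),('beaker',(417,176),None)): print(l,atz('top',a,.06).round(3))
E
python3 fit.py
```

```text
red top 121 (np.int64(274), np.int64(285), np.int64(252), np.int64(264))
red scene 146 (np.int64(287), np.int64(300), np.int64(194), np.int64(206))
red [0.5107 0.3591 0.117 ] gap 0.0014
bA top 109 (np.int64(300), np.int64(311), np.int64(244), np.int64(255))
bA scene 109 (np.int64(308), np.int64(319), np.int64(207), np.int64(218))
bA [0.5317 0.2966 0.1157] gap 0.0026
bB top 104 (np.int64(326), np.int64(336), np.int64(235), np.int64(246))
bB scene 124 (np.int64(329), np.int64(341), np.int64(219), np.int64(231))
bB [0.553  0.2344 0.1159] gap 0.0026
cap line yaw(y axis) 108.73973685971549 0.13172911911910165 0.06575809786289305
blue_bin [ 0.5545  0.056  -0.0217] -1.2 -1.9194386440007825
red_bin [ 0.5713 -0.1085 -0.159 ] -9.1 -1.916223315920339
canister [0.415 0.092 0.06 ]
amber [0.743 0.135 0.06 ]
beaker [0.729 0.01  0.06 ]
```

```bash
cat >> h.py <<'E'
from scipy.spatial.transform import Rotation as Ro
YR=np.radians(18.74);XD=np.array([np.cos(YR),np.sin(YR),0]);A=-np.sin(.56)*XD+[0,0,np.cos(.56)]
CAP=dict(red=[.5107,.3591,.117],bA=[.5317,.2966,.1157],bB=[.553,.2344,.1159])
BIN=dict(blue=(.5545,.056,-.0217),red=(.5713,-.1085,-.159))
def tilted(): 
    y=np.array([-np.sin(YR),np.cos(YR),0]);z=-A;return Ro.from_matrix(np.c_[np.cross(y,z),y,z])
def down(yaw): # bin yaw; tool y along bin y
    y=np.array([-np.sin(yaw),np.cos(yaw),0]);z=np.array([0,0,-1.]);return Ro.from_matrix(np.c_[np.cross(y,z),y,z])
def binspot(b,dx):
    x,y,a=BIN[b];return np.array([x+dx*np.cos(a),y+dx*np.sin(a)])
def delta(pos,rot,frm=None):
    o=observe();w,x,y,z=o['tool_rot'];R0=Ro.from_quat([x,y,z,w]);p0=o['position']
    if frm: p0,R0=frm
    return np.r_[np.array(pos)-p0,np.degrees((rot*R0.inv()).as_rotvec())].round(4)
E
python3 - <<'E'
from h import *
C=np.array(CAP['bB']);print(A,observe()['clock'])
print('pre',C+A*.046,delta(C+A*.046,tilted()))
print('grasp shift',-A*.07)
E
```

```text
[-0.50302601 -0.17065642  0.84725511] 1.3
pre [0.5298608  0.2265498  0.15487374] [ 2.64300e-01 -3.66700e-01 -3.90000e-02 -1.53850e+00 -3.27937e+01
  4.17022e+01]
grasp shift [ 0.03521182  0.01194595 -0.05930786]
```

Request:
{"fn": "move_arm", "kwargs": {
  "deltas": [
    [0.02,-0.03,0.05,0,-4,5,-0.2],
    [0.05,-0.06,0.09,0,-9,11,-0.2],
    [0.08,-0.1,0.11,-0.5,-14,17,-0.2],
    [0.11,-0.14,0.12,-0.7,-18,23,-0.2],
    [0.14,-0.18,0.12,-1,-22,28,-0.2],
    [0.17,-0.22,0.12,-1.2,-26,33,-0.2],
    [0.19,-0.26,0.12,-1.4,-29,37,-0.2],
    [0.21,-0.3,0.12,-1.5,-32.8,41.7,-0.2],
    [0.23,-0.34,0.1,-1.5,-32.8,41.7,-0.2],
    [0.23,-0.378,0.02,-1.5,-32.8,41.7,-0.2],
    [0.23,-0.378,0.02,-1.5,-32.8,41.7,-0.2],
    [0.23,-0.378,0.02,-1.5,-32.8,41.7,-0.2]
  ],
  "squeeze": 30
}}

```text
clock: 2.5
position: [0.4913, 0.2114, 0.2036]
tool_rot: [0.266, -0.155, 0.951, 0.044]
wrist_force: [-1.2, -0.6, -0.2]
finger_gap: 0.0512
```

```bash
python3 - <<'E'
from h import *
C=np.array(CAP['bB']);print('grasp',delta(C-A*.024,tilted()))
o=observe();print(o['joint_pos'].round(2),o['joint_vel'].round(3))
a=capture('scene')[130:290,230:430];b=capture('top')[160:320,240:440]
cv2.imwrite('pics/c1.png',cv2.resize(np.hstack([a,b]),(800,320),interpolation=cv2.INTER_CUBIC))
E
```

```text
grasp [ 0.0738  0.0271 -0.108   0.2291 -0.8229  0.2387]
[ 0.3  -0.53  2.26  0.02  0.86 -1.6 ] [ 0.057 -0.004 -0.142 -0.006  0.003  0.051]
```

View pics/c1.png

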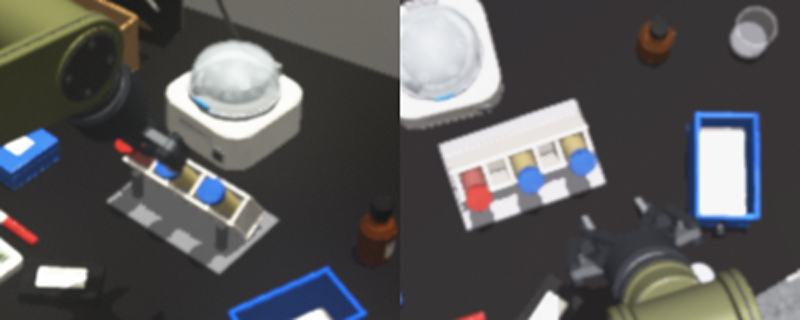

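Request:
{"fn": "move_arm", "kwargs": {
  "deltas": [
    [0.02,0.007,-0.035,0,0,0,-0.2],
    [0.039,0.013,-0.0675,0,0,0,-0.2],
    [0.039,0.013,-0.0675,0,0,0,-0.2],
    [0.039,0.013,-0.0675,0,0,0,-0.2]
  ]
}}

```text
clock: 3.0
position: [0.5359, 0.23, 0.1491]
tool_rot: [0.274, -0.157, 0.948, 0.046]
wrist_force: [1.1, 0.8, 0.0]
finger_gap: 0.0513
```

```bash
python3 - <<'E'
from h import *
C=np.array(CAP['bB']);print('grasp',delta(C-A*.024,tilted()))
o=observe();print(o['position'],o['joint_vel'].round(3))
E
```

```text
grasp [ 0.0292  0.0085 -0.0535 -0.0936  0.1449 -0.1118]
[0.53587035 0.23003931 0.14911307] [-0.006 -0.046 -0.01   0.001 -0.004 -0.003]
```

Request:
{"fn": "move_arm", "kwargs": {
  "deltas": [
    [0.015,0.005,-0.025,0,0,0,-0.2],
    [0.03,0.01,-0.051,0,0,0,-0.2],
    [0.03,0.01,-0.051,0,0,0,-0.2],
    [0.03,0.01,-0.051,0,0,0,-0.2],
    [0.03,0.01,-0.051,0,0,0,1],
    [0.03,0.01,-0.051,0,0,0,1],
    [0.03,0.01,-0.051,0,0,0,1],
    [0.03,0.01,-0.051,0,0,0,1],
    [0.03,0.01,-0.051,0,0,0,1]
  ],
  "squeeze": 40
}}

```text
clock: 3.9
position: [0.5646, 0.2382, 0.0957]
tool_rot: [0.273, -0.156, 0.948, 0.045]
wrist_force: [-0.1, -0.2, -0.0]
finger_gap: -0.0
```

```bash
python3 - <<'E'
from h import *
a=capture('scene')[170:270,260:385];b=capture('top')[200:300,250:375]
print([(s['score'],s['pixel']) for s in silhouettes('top','tube_blue_1')])
cv2.imwrite('pics/c2.png',cv2.resize(np.hstack([a,b]),(800,320),interpolation=cv2.INTER_CUBIC))
print(proj('scene',observe()['position']),proj('top',observe()['position']),observe()['finger_gap'])
E
```

```text
[(0.76, [245.1, 302.5]), (0.71, [310.3, 149.2]), (0.53, [232.0, 327.3])]
[[337.80862802 228.93750342]] [[329.03127198 237.09274303]] 0.0003081605618755918
```

View pics/c2.png

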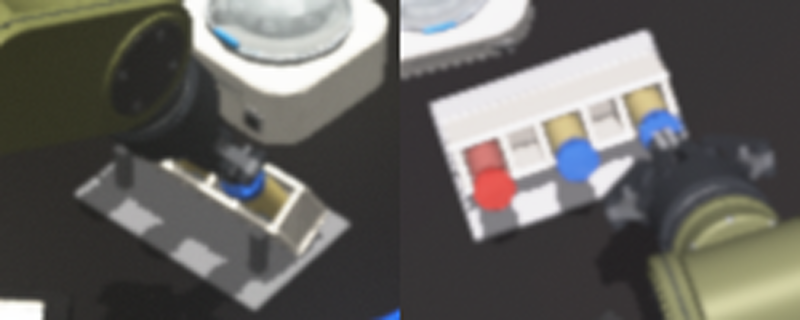

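```bash
python3 - <<'E'
from h import *
o=observe();p=o['position'];w,x,y,z=o['tool_rot'];R=Ro.from_quat([x,y,z,w]).as_matrix()
P=[p-R[:,2]*s for s in(0,.02,.04,.073,.12)]
out=[]
for c,(r0,c0) in(('scene',(195,310)),('top',(205,305))):
    im=capture(c)[r0:r0+50,c0:c0+50];im=cv2.resize(im,(400,400),interpolation=cv2.INTER_CUBIC)
    for i,q in enumerate(proj(c,P)): cv2.circle(im,tuple(int(v) for v in (q-[c0,r0]+.5)*8),3,(0,255,0) if i else (0,255,255),-1)
    out.append(im)
cv2.imwrite('pics/c3.png',np.hstack(out))
E
```

```text
(no output)
```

View pics/c3.png

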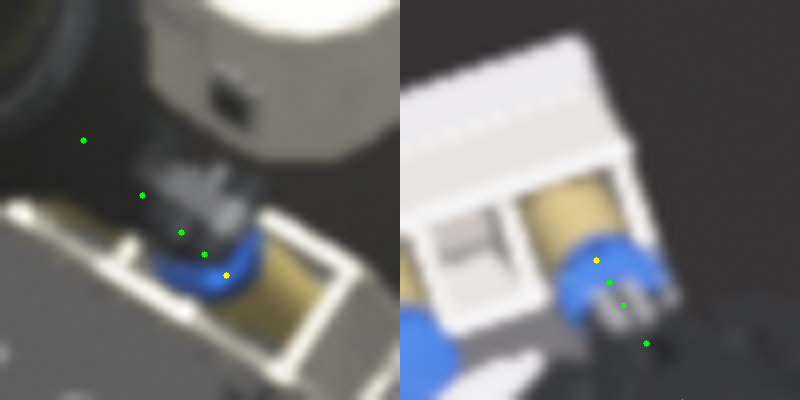

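```bash
python3 - <<'E'
from h import *
o=observe()
for t,s in (((622,290),(225,222)),((618,285),(235,225)),((630,300),(205,195))):
    P,e=tri((305+(t[0]-400)/8-.5,205+t[1]/8-.5),(310+s[0]/8-.5,195+s[1]/8-.5));d=P-o['position']
    w,x,y,z=o['tool_rot'];R=Ro.from_quat([x,y,z,w]).as_matrix();print(P.round(4),e.round(4),'world off',d.round(4),'tool off',(R.T@d).round(4))
print(o)
E
```

```text
[0.5532 0.23   0.1288] 0.0088 world off [-0.0113 -0.0082  0.0337] tool off [-0.0066 -0.0041 -0.0356]
[0.5562 0.2307 0.1252] 0.0104 world off [-0.0083 -0.0075  0.03  ] tool off [-0.0072 -0.0044 -0.0309]
[0.5463 0.2286 0.1446] 0.0069 world off [-0.0181 -0.0096  0.0495] tool off [-0.0091 -0.0033 -0.0527]
{'clock': 4.15, 'joint_pos': array([ 0.30558868, -0.19783226,  2.22150832,  0.02259049,  0.5583553 ,
       -1.60786578]), 'joint_vel': array([ 0.00122733,  0.00080747, -0.00146013,  0.00098116, -0.00024224,
       -0.00050223]), 'effort': array([ 2.32100159e-03, -2.54148638e+01, -3.45661175e+01,  3.28805472e-02,
       -1.62898455e+00, -5.76887487e-05]), 'position': array([0.56447476, 0.23820671, 0.09515844]), 'tool_rot': array([ 0.27251831, -0.15640819,  0.94827197,  0.04528257]), 'wrist_force': array([-0.63786291, -0.03497302,  1.09188967]), 'ft_torque': array([-0.10154037,  0.23292472, -0.02031684]), 'finger_gap': -0.00016112304337541214}
```

The shut fingers appear to end about 30 mm short of the reported TCP. I back off to free space to check that by camera.

Request:
{"fn": "move_arm", "kwargs": {
  "deltas": [
    [-0.02,-0.007,0.034,0,0,0,1],
    [-0.04,-0.014,0.068,0,0,0,1],
    [-0.075,-0.02,0.09,0,0,0,1],
    [-0.09,-0.03,0.1,0,0,0,1],
    [-0.09,-0.03,0.1,0,0,0,1],
    [-0.09,-0.03,0.1,0,0,0,1]
  ]
}}

```text
clock: 4.75
position: [0.4747, 0.2083, 0.1954]
tool_rot: [0.273, -0.156, 0.948, 0.045]
wrist_force: [0.6, -0.8, 0.9]
finger_gap: 0.0001
```

```bash
python3 - <<'E'
from h import *
o=observe();p=o['position'];w,x,y,z=o['tool_rot'];R=Ro.from_quat([x,y,z,w]).as_matrix()
P=[p-R[:,2]*s for s in(0,.02,.04,.073,.12)];print(p,o['finger_gap'])
out=[]
for c in('scene','top'):
    q=proj(c,P);c0,r0=(q[0]-[32,40]).astype(int);print(c,c0,r0)
    im=capture(c)[r0:r0+65,c0:c0+65];im=cv2.resize(im,(400,400),interpolation=cv2.INTER_CUBIC)
    s=400/65
    for i,v in enumerate(q): cv2.circle(im,tuple(int(k) for k in (v-[c0,r0]+.5)*s),2,(0,255,0) if i else (0,255,255),-1)
    out.append(im)
cv2.imwrite('pics/c4.png',cv2.convertScaleAbs(np.hstack(out),alpha=1.6,beta=20))
E
```

```text
[0.47474336 0.20827924 0.19538846] 8.085489608088825e-05
scene 278 179
top 312 227
```

View pics/c4.png

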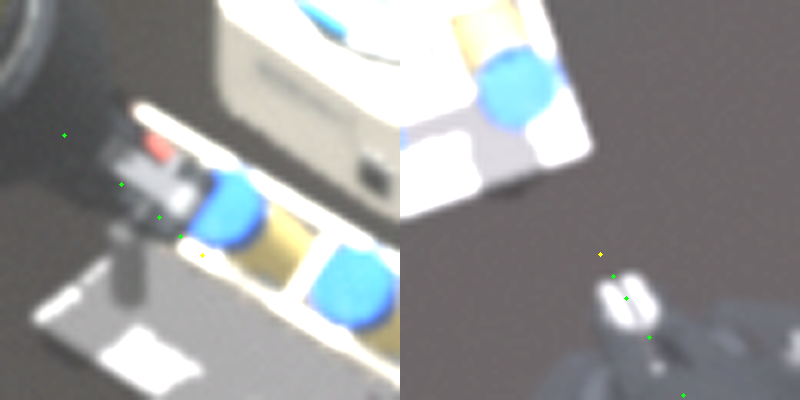

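```bash
python3 - <<'E'
from h import *
o=observe();s=400/65
w,x,y,z=o['tool_rot'];R=Ro.from_quat([x,y,z,w]).as_matrix()
for t,q in (((620,278),(190,215)),((620,278),(190,205)),((620,278),(182,205)),((627,298),(165,185))):
    P,e=tri((312+(t[0]-400)/s-.5,227+t[1]/s-.5),(278+q[0]/s-.5,179+q[1]/s-.5));d=P-o['position']
    print(P.round(4),e.round(4),'world off',d.round(4),'tool off',(R.T@d).round(4))
E
```

```text
[0.4647 0.2025 0.2239] 0.0044 world off [-0.0099 -0.0058  0.0299] tool off [-0.0064 -0.0023 -0.0313]
[0.4645 0.2027 0.2285] 0.0051 world off [-0.0101 -0.0056  0.0345] tool off [-0.0086 -0.002  -0.0353]
[0.4631 0.2032 0.2292] 0.0025 world off [-0.0114 -0.0051  0.0351] tool off [-0.008  -0.0011 -0.0364]
[0.4551 0.2015 0.2436] 0.0041 world off [-0.0195 -0.0068  0.0495] tool off [-0.0087 -0.0001 -0.053 ]
```

Request:
{"fn": "move_arm", "kwargs": {
  "deltas": [
    [0,0,0,0,0,0,-0.2],
    [0.03,0.01,-0.02,0,0,0,-0.2],
    [0.06,0.02,-0.049,0,0,0,-0.2],
    [0.06,0.02,-0.049,0,0,0,-0.2],
    [0.075,0.025,-0.075,0,0,0,-0.2],
    [0.09,0.03,-0.1,0,0,0,-0.2],
    [0.097,0.033,-0.112,0,0,0,-0.2],
    [0.104,0.035,-0.124,0,0,0,-0.2],
    [0.104,0.035,-0.124,0,0,0,-0.2]
  ]
}}

```text
clock: 5.75
position: [0.5776, 0.2429, 0.0688]
tool_rot: [0.271, -0.156, 0.949, 0.045]
wrist_force: [0.1, 0.3, -0.4]
finger_gap: 0.0514
```

Request:
{"fn": "move_arm", "kwargs": {
  "deltas": [
    [0,0,0,0,0,0,1],
    [0,0,0,0,0,0,1],
    [0,0,0,0,0,0,1],
    [0,0,0,0,0,0,1]
  ],
  "squeeze": 40
}}

```text
clock: 6.15
position: [0.5786, 0.2433, 0.0721]
tool_rot: [0.273, -0.156, 0.948, 0.045]
wrist_force: [-1.0, -0.9, 0.6]
finger_gap: 0.0314
```

Request:
{"fn": "move_arm", "kwargs": {
  "deltas": [
    [0,0,0,0,0,0,1],
    [-0.01,-0.0034,0.017,0,0,0,1],
    [-0.02,-0.0068,0.034,0,0,0,1],
    [-0.03,-0.0102,0.051,0,0,0,1],
    [-0.04,-0.0136,0.0675,0,0,0,1],
    [-0.045,-0.0153,0.076,0,0,0,1],
    [-0.05,-0.02,0.12,0,0,0,1],
    [-0.05,-0.02,0.15,0,0,0,1],
    [-0.05,-0.02,0.15,0,0,0,1],
    [-0.05,-0.02,0.15,0,0,0,1]
  ]
}}

```text
clock: 7.15
position: [0.5287, 0.2233, 0.2219]
tool_rot: [0.273, -0.156, 0.948, 0.045]
wrist_force: [-1.0, 0.3, -0.8]
finger_gap: 0.0316
```

```bash
python3 - <<'E'
from h import *
o=observe();p=o['position'];print(p,o['finger_gap'],o['wrist_force'])
g=binspot('blue',.030);print(g,delta([*g,.2],down(BIN['blue'][2])))
a=capture('scene')[120:270,250:400];b=capture('top')[190:290,270:370]
cv2.imwrite('pics/c5.png',np.hstack([cv2.resize(k,(400,400),interpolation=cv2.INTER_CUBIC) for k in(a,b)]))
E
```

```text
[0.52868746 0.22329953 0.22188207] 0.03161561875280221 [-0.96074288  0.31647496 -0.75080879]
[0.58449294 0.05534905] [ 5.58000e-02 -1.68000e-01 -2.19000e-02 -4.94770e+00  3.19217e+01
 -1.94494e+01]
```

View pics/c5.png

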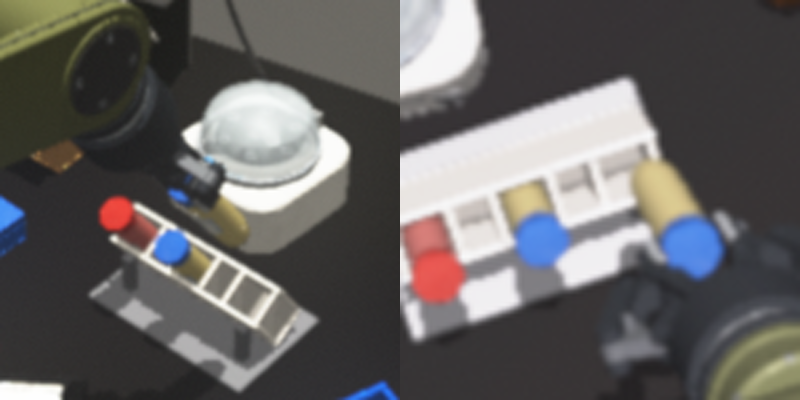

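Request:
{"fn": "move_arm", "kwargs": {
  "deltas": [
    [0.005,-0.02,0.02,-0.8,5,-3,1],
    [0.012,-0.04,0.02,-1.6,10.5,-6.4,1],
    [0.02,-0.065,0.02,-2.5,16,-9.7,1],
    [0.03,-0.09,0.02,-3.3,21,-13,1],
    [0.038,-0.115,0.01,-4.1,26.5,-16.2,1],
    [0.046,-0.14,0,-4.95,31.9,-19.45,1],
    [0.056,-0.168,-0.01,-4.95,31.9,-19.45,1],
    [0.056,-0.168,-0.02,-4.95,31.9,-19.45,1],
    [0.056,-0.168,-0.02,-4.95,31.9,-19.45,1],
    [0.056,-0.168,-0.02,-4.95,31.9,-19.45,1],
    [0.056,-0.168,-0.02,-4.95,31.9,-19.45,1]
  ]
}}

```text
clock: 8.35
position: [0.5842, 0.0562, 0.2017]
tool_rot: [0.0, 0.01, 1.0, 0.0]
wrist_force: [0.8, 0.6, -0.6]
finger_gap: 0.0313
```

```bash
python3 - <<'E'
from h import *
o=observe();p=o['position'];print(o)
g=binspot('blue',.030);print(g,delta([*g,.2],down(BIN['blue'][2])))
out=[]
for c,(r0,c0) in(('scene',(200,310)),('top',(190,350))):
    im=cv2.resize(capture(c)[r0:r0+100,c0:c0+100],(400,400),interpolation=cv2.INTER_CUBIC)
    for i,v in enumerate(proj(c,[[p[0],p[1],p[2]-.058],[p[0],p[1],p[2]+.057],[*g,.082]])): cv2.circle(im,tuple(int(k) for k in (v-[c0,r0]+.5)*4),3,[(0,255,0),(0,255,255),(255,0,255)][i],-1)
    out.append(im)
cv2.imwrite('pics/c6.png',cv2.convertScaleAbs(np.hstack(out),alpha=1.5,beta=15))
E
```

```text
{'clock': 8.35, 'joint_pos': array([ 4.35619157e-03, -1.92000904e-02,  1.78571302e+00,  1.76004148e-04,
        1.37503259e+00, -1.54608812e+00]), 'joint_vel': array([ 0.00112943, -0.00904472, -0.00897164, -0.00338718,  0.00134783,
       -0.00039371]), 'effort': array([-2.64838021e-01, -3.53614891e+01, -3.65116704e+01, -9.58428107e-03,
        3.49147216e-03,  1.54850117e-03]), 'position': array([0.58423943, 0.05619962, 0.20169684]), 'tool_rot': array([2.23095952e-05, 1.01929452e-02, 9.99948047e-01, 8.66549307e-05]), 'wrist_force': array([ 0.83032815,  0.56526624, -0.64642416]), 'ft_torque': array([-0.01763967,  0.0096493 ,  0.00962877]), 'finger_gap': 0.03125908866961436}
[0.58449294 0.05534905] [ 0.0003 -0.0009 -0.0017 -0.0099  0.0027 -0.0753]
```

View pics/c6.png

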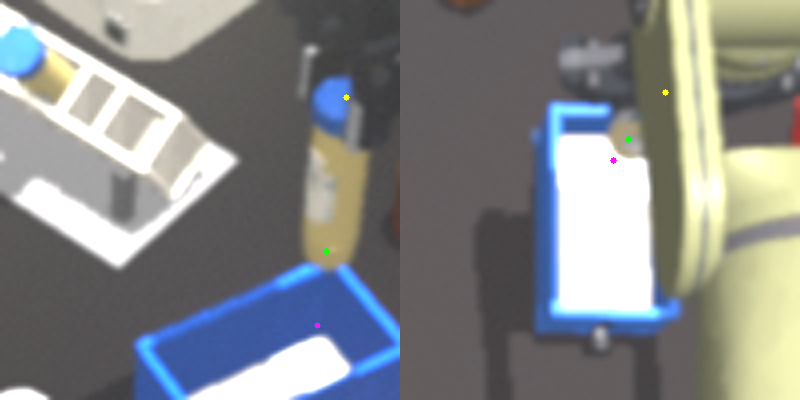

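```bash
python3 - <<'E'
from h import *
for b,px in(('blue',(390.75,284)),('red',(443.5,335.5))):
    x,y,a=BIN[b];c,s=np.cos(a),np.sin(a)
    for z in np.arange(.005,.055,.005):print(b,z.round(3),proj('scene',[x+c*.061-s*.033,y+s*.061+c*.033,z])[0].round(1),px)
E
```

```text
blue 0.005 [389.2 287.1] (390.75, 284)
blue 0.01 [389.4 285.7] (390.75, 284)
blue 0.015 [389.6 284.4] (390.75, 284)
blue 0.02 [389.8 283.1] (390.75, 284)
blue 0.025 [389.9 281.7] (390.75, 284)
blue 0.03 [390.1 280.4] (390.75, 284)
blue 0.035 [390.3 279. ] (390.75, 284)
blue 0.04 [390.5 277.6] (390.75, 284)
blue 0.045 [390.7 276.2] (390.75, 284)
blue 0.05 [390.9 274.8] (390.75, 284)
red 0.005 [441.8 336.1] (443.5, 335.5)
red 0.01 [442.1 334.9] (443.5, 335.5)
red 0.015 [442.5 333.6] (443.5, 335.5)
red 0.02 [442.9 332.3] (443.5, 335.5)
red 0.025 [443.2 331. ] (443.5, 335.5)
red 0.03 [443.6 329.7] (443.5, 335.5)
red 0.035 [444.  328.4] (443.5, 335.5)
red 0.04 [444.4 327.1] (443.5, 335.5)
red 0.045 [444.7 325.8] (443.5, 335.5)
red 0.05 [445.1 324.4] (443.5, 335.5)
```

Request:
{"fn": "move_arm", "kwargs": {
  "deltas": [
    [0,0,-0.02,0,0,0,1],
    [0,0,-0.05,0,0,0,1],
    [0,0,-0.075,0,0,0,1],
    [0,0,-0.085,0,0,0,1],
    [0,0,-0.085,0,0,0,1],
    [0,0,-0.085,0,0,0,1]
  ]
}}

```text
clock: 9.05
position: [0.5854, 0.0555, 0.1179]
tool_rot: [0.001, 0.011, 1.0, 0.0]
wrist_force: [-0.5, -0.0, -0.7]
finger_gap: 0.0314
```

Request:
{"fn": "move_arm", "kwargs": {
  "deltas": [
    [0,0,-0.004,0,0,0,1],
    [0,0,-0.008,0,0,0,1],
    [0,0,-0.012,0,0,0,1],
    [0,0,-0.016,0,0,0,1],
    [0,0,-0.02,0,0,0,1],
    [0,0,-0.02,0,0,0,1]
  ]
}}

```text
clock: 9.65
position: [0.5839, 0.0553, 0.0953]
tool_rot: [-0.001, 0.011, 1.0, -0.0]
wrist_force: [0.3, -0.4, -0.4]
finger_gap: 0.0314
```

Request:
{"fn": "move_arm", "kwargs": {
  "deltas": [
    [0,0,-0.002,0,0,0,1],
    [0,0,-0.004,0,0,0,1],
    [0,0,-0.006,0,0,0,1],
    [0,0,-0.008,0,0,0,1],
    [0,0,-0.01,0,0,0,1],
    [0,0,-0.01,0,0,0,1]
  ]
}}

```text
clock: 10.25
position: [0.5843, 0.0553, 0.0859]
tool_rot: [-0.001, 0.011, 1.0, -0.0]
wrist_force: [0.1, -0.3, -1.0]
finger_gap: 0.0313
```

Request:
{"fn": "move_arm", "kwargs": {
  "deltas": [
    [0,0,-0.002,0,0,0,1],
    [0,0,-0.004,0,0,0,1],
    [0,0,-0.004,0,0,0,1],
    [0,0,-0.004,0,0,0,1]
  ]
}}

```text
clock: 10.65
position: [0.5845, 0.0553, 0.0822]
tool_rot: [-0.0, 0.011, 1.0, -0.0]
wrist_force: [-1.2, -0.8, -0.7]
finger_gap: 0.0314
```

Request:
{"fn": "move_arm", "kwargs": {
  "deltas": [
    [0,0,-0.0015,0,0,0,1],
    [0,0,-0.003,0,0,0,1],
    [0,0,-0.003,0,0,0,1],
    [0,0,-0.003,0,0,0,1]
  ]
}}

```text
clock: 11.05
position: [0.5847, 0.0553, 0.0795]
tool_rot: [-0.0, 0.011, 1.0, -0.0]
wrist_force: [-0.4, -1.2, -0.7]
finger_gap: 0.0311
```

Request:
{"fn": "move_arm", "kwargs": {
  "deltas": [
    [0,0,-0.001,0,0,0,1],
    [0,0,-0.002,0,0,0,1],
    [0,0,-0.002,0,0,0,1],
    [0,0,-0.002,0,0,0,1]
  ]
}}

```text
clock: 11.45
position: [0.5851, 0.0552, 0.0781]
tool_rot: [0.0, 0.011, 1.0, -0.0]
wrist_force: [0.0, -0.4, 4.1]
finger_gap: 0.0311
```

Request:
{"fn": "move_arm", "kwargs": {
  "deltas": [
    [0,0,0.0005,0,0,0,1],
    [0,0,0.0005,0,0,0,1]
  ]
}}

```text
clock: 11.65
position: [0.5848, 0.0553, 0.0782]
tool_rot: [0.0, 0.011, 1.0, -0.0]
wrist_force: [0.1, -0.7, 2.9]
finger_gap: 0.031
```

Request:
{"fn": "move_arm", "kwargs": {
  "deltas": [
    [0,0,0,0,0,0,0.2],
    [0,0,0,0,0,0,0],
    [0,0,0,0,0,0,-0.1],
    [0,0,0,0,0,0,-0.2],
    [0,0,0,0,0,0,-0.2],
    [0,0,0,0,0,0,-0.2]
  ]
}}

```text
clock: 12.25
position: [0.5844, 0.0553, 0.0777]
tool_rot: [-0.0, 0.011, 1.0, -0.0]
wrist_force: [0.5, 0.9, -0.0]
finger_gap: 0.0512
```

Request:
{"fn": "move_arm", "kwargs": {
  "deltas": [
    [0,0,0.02,0,0,0,-0.2],
    [0,0,0.06,0,0,0,-0.2],
    [0,0,0.1,0,0,0,-0.2],
    [0,0,0.14,0,0,0,-0.2],
    [-0.015,0.035,0.15,0.8,-5,3,-0.2],
    [-0.03,0.07,0.15,1.6,-10.5,6.4,-0.2],
    [-0.045,0.11,0.15,2.5,-16,9.7,-0.2],
    [-0.06,0.15,0.15,3.3,-21,13,-0.2],
    [-0.075,0.18,0.14,4.1,-26.5,16.2,-0.2],
    [-0.085,0.21,0.13,4.95,-31.9,19.45,-0.2],
    [-0.092,0.228,0.11,4.95,-31.9,19.45,-0.2],
    [-0.092,0.228,0.104,4.95,-31.9,19.45,-0.2],
    [-0.092,0.228,0.104,4.95,-31.9,19.45,-0.2],
    [-0.092,0.228,0.104,4.95,-31.9,19.45,-0.2]
  ]
}}

```text
clock: 13.65
position: [0.4936, 0.2829, 0.183]
tool_rot: [0.273, -0.156, 0.948, 0.045]
wrist_force: [-0.4, -0.3, 0.2]
finger_gap: 0.0513
```

```bash
python3 - <<'E'
from h import *
for n in('bA','red'):
  C=np.array(CAP[n]);print(n,'grasp',delta(C-A*.052,tilted()))
o=observe();print(o['joint_pos'].round(2),o['joint_vel'].round(3))
a=capture('scene')[190:350,290:450];b=capture('top')[170:290,260:380]
cv2.imwrite('pics/c7.png',np.hstack([cv2.resize(k,(400,400),interpolation=cv2.INTER_CUBIC) for k in(a,b)]))
E
```

```text
bA grasp [ 0.0643  0.0226 -0.1114 -0.0557  0.065   0.0457]
red grasp [ 0.0433  0.0851 -0.1101 -0.0557  0.065   0.0457]
[ 0.47 -0.41  2.23 -0.11  0.77 -1.37] [-0.008 -0.003 -0.016  0.001  0.     0.002]
```

View pics/c7.png

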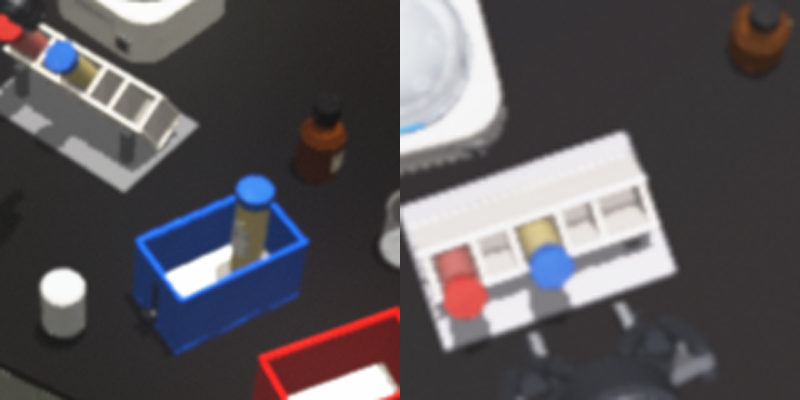

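Tube 1 stands upright in the blue bin (crop pixel 255,225), and the rest is undisturbed. Next is the second blue tube.

Request:
{"fn": "move_arm", "kwargs": {
  "deltas": [
    [0.018,0.006,-0.031,0,0,0,-0.2],
    [0.036,0.012,-0.062,0,0,0,-0.2],
    [0.05,0.0175,-0.087,0,0,0,-0.2],
    [0.058,0.02,-0.1,0,0,0,-0.2],
    [0.064,0.0225,-0.111,0,0,0,-0.2],
    [0.064,0.0225,-0.111,0,0,0,-0.2],
    [0.064,0.0225,-0.111,0,0,0,-0.2],
    [0.064,0.0225,-0.111,0,0,0,1],
    [0.064,0.0225,-0.111,0,0,0,1],
    [0.064,0.0225,-0.111,0,0,0,1],
    [0.064,0.0225,-0.111,0,0,0,1],
    [0.064,0.0225,-0.111,0,0,0,1]
  ],
  "squeeze": 40
}}

```text
clock: 14.95
position: [0.5573, 0.306, 0.0727]
tool_rot: [0.274, -0.156, 0.948, 0.045]
wrist_force: [-4.1, -3.1, 6.2]
finger_gap: 0.0313
```

Request:
{"fn": "move_arm", "kwargs": {
  "deltas": [
    [0,0,0,0,0,0,1],
    [-0.01,-0.0034,0.017,0,0,0,1],
    [-0.02,-0.0068,0.034,0,0,0,1],
    [-0.03,-0.0102,0.051,0,0,0,1],
    [-0.04,-0.0136,0.0675,0,0,0,1],
    [-0.045,-0.0153,0.076,0,0,0,1],
    [-0.05,-0.02,0.12,0,0,0,1],
    [-0.05,-0.02,0.15,0,0,0,1],
    [-0.05,-0.02,0.15,0,0,0,1],
    [-0.05,-0.02,0.15,0,0,0,1]
  ]
}}

```text
clock: 15.95
position: [0.5066, 0.2859, 0.2213]
tool_rot: [0.273, -0.156, 0.948, 0.045]
wrist_force: [-0.7, -0.4, -0.8]
finger_gap: 0.0315
```

```bash
python3 - <<'E'
from h import *
g=binspot('blue',-.030);print(g,delta([*g,.2],down(BIN['blue'][2])))
E
```

```text
[0.52450706 0.05665095] [ 1.79000e-02 -2.29200e-01 -2.13000e-02 -4.96270e+00  3.19112e+01
 -1.94468e+01]
```

Request:
{"fn": "move_arm", "kwargs": {
  "deltas": [
    [0.0,-0.03,0.02,-0.8,5,-3,1],
    [0.0,-0.06,0.02,-1.6,10.5,-6.4,1],
    [0.003,-0.1,0.02,-2.5,16,-9.7,1],
    [0.006,-0.14,0.02,-3.3,21,-13,1],
    [0.01,-0.175,0.01,-4.1,26.5,-16.2,1],
    [0.014,-0.205,0,-4.95,31.9,-19.45,1],
    [0.018,-0.229,-0.01,-4.95,31.9,-19.45,1],
    [0.018,-0.229,-0.02,-4.95,31.9,-19.45,1],
    [0.018,-0.229,-0.02,-4.95,31.9,-19.45,1],
    [0.018,-0.229,-0.02,-4.95,31.9,-19.45,1]
  ]
}}

```text
clock: 16.95
position: [0.5236, 0.0576, 0.1995]
tool_rot: [-0.001, 0.01, 1.0, 0.0]
wrist_force: [0.7, 0.6, -0.5]
finger_gap: 0.0311
```

Request:
{"fn": "move_arm", "kwargs": {
  "deltas": [
    [0,0,-0.02,0,0,0,1],
    [0,0,-0.05,0,0,0,1],
    [0,0,-0.075,0,0,0,1],
    [0,0,-0.095,0,0,0,1],
    [0,0,-0.104,0,0,0,1],
    [0,0,-0.108,0,0,0,1],
    [0,0,-0.11,0,0,0,1],
    [0,0,-0.11,0,0,0,1]
  ]
}}

```text
clock: 17.75
position: [0.5253, 0.057, 0.0919]
tool_rot: [0.001, 0.011, 1.0, 0.0]
wrist_force: [-0.4, -0.9, -0.4]
finger_gap: 0.0311
```

Request:
{"fn": "move_arm", "kwargs": {
  "deltas": [
    [0,0,-0.002,0,0,0,1],
    [0,0,-0.004,0,0,0,1],
    [0,0,-0.006,0,0,0,1],
    [0,0,-0.007,0,0,0,1],
    [0,0,-0.007,0,0,0,1],
    [0,0,-0.007,0,0,0,1]
  ]
}}

```text
clock: 18.35
position: [0.5245, 0.0567, 0.0838]
tool_rot: [-0.0, 0.011, 1.0, 0.0]
wrist_force: [0.2, -0.8, -0.1]
finger_gap: 0.0315
```

Request:
{"fn": "move_arm", "kwargs": {
  "deltas": [
    [0,0,-0.001,0,0,0,1],
    [0,0,-0.002,0,0,0,1],
    [0,0,-0.002,0,0,0,1],
    [0,0,-0.002,0,0,0,1]
  ]
}}

```text
clock: 18.75
position: [0.5245, 0.0568, 0.0818]
tool_rot: [-0.0, 0.011, 1.0, -0.0]
wrist_force: [0.5, 0.1, -0.6]
finger_gap: 0.0314
```

Request:
{"fn": "move_arm", "kwargs": {
  "deltas": [
    [0,0,-0.001,0,0,0,1],
    [0,0,-0.002,0,0,0,1],
    [0,0,-0.002,0,0,0,1],
    [0,0,-0.002,0,0,0,1]
  ]
}}

```text
clock: 19.15
position: [0.5246, 0.0568, 0.0799]
tool_rot: [-0.0, 0.011, 1.0, -0.0]
wrist_force: [1.0, -0.1, 0.0]
finger_gap: 0.0311
```

Request:
{"fn": "move_arm", "kwargs": {
  "deltas": [
    [0,0,-0.0005,0,0,0,1],
    [0,0,-0.001,0,0,0,1],
    [0,0,-0.001,0,0,0,1],
    [0,0,-0.001,0,0,0,1]
  ]
}}

```text
clock: 19.55
position: [0.5248, 0.0568, 0.0792]
tool_rot: [0.0, 0.011, 1.0, 0.0]
wrist_force: [-0.6, 0.0, 2.0]
finger_gap: 0.0315
```

Request:
{"fn": "move_arm", "kwargs": {
  "deltas": [
    [0,0,0,0,0,0,1],
    [0,0,0,0,0,0,1]
  ]
}}

```text
clock: 19.75
position: [0.5247, 0.0568, 0.079]
tool_rot: [-0.0, 0.011, 1.0, -0.0]
wrist_force: [-1.4, 0.6, 3.2]
finger_gap: 0.0312
```

Request:
{"fn": "move_arm", "kwargs": {
  "deltas": [
    [0,0,0,0,0,0,0.2],
    [0,0,0,0,0,0,0],
    [0,0,0,0,0,0,-0.1],
    [0,0,0,0,0,0,-0.2],
    [0,0,0,0,0,0,-0.2],
    [0,0,0,0,0,0,-0.2]
  ]
}}

```text
clock: 20.35
position: [0.5245, 0.0568, 0.0788]
tool_rot: [-0.0, 0.011, 1.0, -0.0]
wrist_force: [-0.2, -0.3, 0.2]
finger_gap: 0.0511
```

Request:
{"fn": "move_arm", "kwargs": {
  "deltas": [
    [0,0,0.02,0,0,0,-0.2],
    [0,0,0.06,0,0,0,-0.2],
    [0,0,0.1,0,0,0,-0.2],
    [0,0,0.14,0,0,0,-0.2],
    [-0.01,0.04,0.15,0.8,-5,3,-0.2],
    [-0.02,0.085,0.15,1.6,-10.5,6.4,-0.2],
    [-0.03,0.13,0.15,2.5,-16,9.7,-0.2],
    [-0.04,0.175,0.15,3.3,-21,13,-0.2],
    [-0.05,0.22,0.15,4.1,-26.5,16.2,-0.2],
    [-0.053,0.26,0.14,4.95,-31.9,19.45,-0.2],
    [-0.053,0.289,0.12,4.95,-31.9,19.45,-0.2],
    [-0.053,0.289,0.104,4.95,-31.9,19.45,-0.2],
    [-0.053,0.289,0.104,4.95,-31.9,19.45,-0.2],
    [-0.053,0.289,0.104,4.95,-31.9,19.45,-0.2]
  ]
}}

```text
clock: 21.75
position: [0.4715, 0.3456, 0.1829]
tool_rot: [0.273, -0.156, 0.948, 0.045]
wrist_force: [0.3, 0.0, 0.4]
finger_gap: 0.0513
```

```bash
python3 - <<'E'
from h import *
C=np.array(CAP['red']);print('grasp',delta(C-A*.052,tilted()))
im=capture('top');h=cv2.cvtColor(im,cv2.COLOR_BGR2HSV).astype(int)
r,q=np.where(((h[...,0]<8)|(h[...,0]>172))&(h[...,1]>140)&(h[...,2]>50)&(np.mgrid[:480,:640][0]>244)&(np.mgrid[:480,:640][0]<266)&(np.mgrid[:480,:640][1]>268)&(np.mgrid[:480,:640][1]<287))
print(len(r),q.mean(),r.mean(),proj('top',C))
for c in('scene','top'):
    capture(c);print([(round(s['score'],2),s['pixel']) for s in silhouettes(c,'tube_blue_1')])
E
```

```text
grasp [ 0.0653  0.0223 -0.1099 -0.0189 -0.0207 -0.0058]
121 278.7685950413223 258.1818181818182 [[278.87793182 257.89460456]]
[(0.91, [171.3, 203.2]), (0.87, [284.1, 365.1]), (0.76, [274.4, 389.7])]
[(0.86, [309.8, 153.3]), (0.71, [252.4, 404.4]), (0.58, [226.2, 401.9])]
```

Both blue tubes stand in the bin. Next is the red one.

Request:
{"fn": "move_arm", "kwargs": {
  "deltas": [
    [0.018,0.006,-0.031,0,0,0,-0.2],
    [0.036,0.012,-0.062,0,0,0,-0.2],
    [0.05,0.0175,-0.086,0,0,0,-0.2],
    [0.059,0.02,-0.099,0,0,0,-0.2],
    [0.065,0.022,-0.11,0,0,0,-0.2],
    [0.065,0.022,-0.11,0,0,0,-0.2],
    [0.065,0.022,-0.11,0,0,0,-0.2],
    [0.065,0.022,-0.11,0,0,0,1],
    [0.065,0.022,-0.11,0,0,0,1],
    [0.065,0.022,-0.11,0,0,0,1],
    [0.065,0.022,-0.11,0,0,0,1],
    [0.065,0.022,-0.11,0,0,0,1]
  ],
  "squeeze": 40
}}

```text
clock: 23.2
position: [0.5371, 0.3682, 0.0746]
tool_rot: [0.274, -0.156, 0.948, 0.046]
wrist_force: [-3.7, -2.5, 5.8]
finger_gap: 0.031
```

Request:
{"fn": "move_arm", "kwargs": {
  "deltas": [
    [0,0,0,0,0,0,1],
    [-0.01,-0.0034,0.017,0,0,0,1],
    [-0.02,-0.0068,0.034,0,0,0,1],
    [-0.03,-0.0102,0.051,0,0,0,1],
    [-0.04,-0.0136,0.0675,0,0,0,1],
    [-0.045,-0.0153,0.076,0,0,0,1],
    [-0.05,-0.02,0.12,0,0,0,1],
    [-0.05,-0.02,0.16,0,0,0,1],
    [-0.05,-0.02,0.18,0,0,0,1],
    [-0.05,-0.02,0.18,0,0,0,1],
    [-0.05,-0.02,0.18,0,0,0,1]
  ]
}}

```text
clock: 24.3
position: [0.4861, 0.3475, 0.2515]
tool_rot: [0.272, -0.156, 0.948, 0.045]
wrist_force: [-0.6, -1.0, -1.4]
finger_gap: 0.0307
```

```bash
python3 - <<'E'
from h import *
g=binspot('red',0);print(g,delta([*g,.25],down(BIN['red'][2])))
E
```

```text
[ 0.5713 -0.1085] [ 8.52000e-02 -4.56000e-01 -1.50000e-03 -2.73320e+00  3.21961e+01
 -2.71095e+01]
```

Request:
{"fn": "move_arm", "kwargs": {
  "deltas": [
    [0.008,-0.04,0.01,-0.4,4.6,-3.9,1],
    [0.016,-0.08,0.01,-0.8,9.2,-7.8,1],
    [0.024,-0.12,0.01,-1.2,13.8,-11.7,1],
    [0.032,-0.16,0.01,-1.6,18.4,-15.5,1],
    [0.04,-0.2,0.01,-2,23,-19.4,1],
    [0.05,-0.25,0.01,-2.35,27.6,-23.2,1],
    [0.06,-0.3,0.01,-2.73,32.2,-27.1,1],
    [0.07,-0.35,0.01,-2.73,32.2,-27.1,1],
    [0.078,-0.4,0.01,-2.73,32.2,-27.1,1],
    [0.085,-0.44,0,-2.73,32.2,-27.1,1],
    [0.085,-0.456,0,-2.73,32.2,-27.1,1],
    [0.085,-0.456,0,-2.73,32.2,-27.1,1],
    [0.085,-0.456,0,-2.73,32.2,-27.1,1],
    [0.085,-0.456,0,-2.73,32.2,-27.1,1]
  ]
}}

```text
clock: 25.7
position: [0.5713, -0.1068, 0.2523]
tool_rot: [0.0, 0.079, 0.997, 0.0]
wrist_force: [0.4, -0.5, -0.1]
finger_gap: 0.0311
```

```bash
python3 - <<'E'
from h import *
p=observe()['position'];g=binspot('red',0)
out=[]
for c,(r0,c0) in(('scene',(240,340)),('top',(180,390))):
    im=cv2.resize(capture(c)[r0:r0+150,c0:c0+150],(400,400),interpolation=cv2.INTER_CUBIC)
    for i,v in enumerate(proj(c,[[p[0],p[1],p[2]-.058],[*g,.082]])): cv2.circle(im,tuple(int(k) for k in (v-[c0,r0]+.5)*400/150),3,[(0,255,0),(255,0,255)][i],-1)
    out.append(im)
cv2.imwrite('pics/c8.png',np.hstack(out))
print(delta([*g,.25],down(BIN['red'][2])))
E
```

```text
[-0.0003 -0.0017 -0.0029 -0.0159  0.1009 -0.122 ]
```

View pics/c8.png

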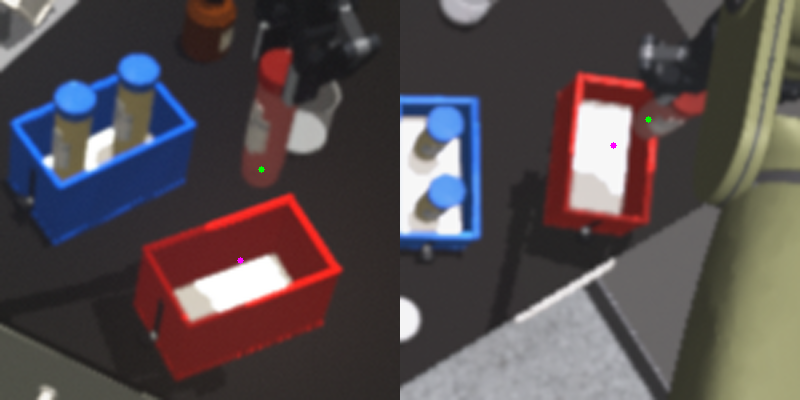

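Both blue tubes stand upright. The red one hangs over the centre of its bin. Now I lower it.

Request:
{"fn": "move_arm", "kwargs": {
  "deltas": [
    [0,0,-0.03,0,0,0,1],
    [0,0,-0.07,0,0,0,1],
    [0,0,-0.11,0,0,0,1],
    [0,0,-0.13,0,0,0,1],
    [0,0,-0.135,0,0,0,1],
    [0,0,-0.138,0,0,0,1],
    [0,0,-0.138,0,0,0,1],
    [0,0,-0.138,0,0,0,1]
  ]
}}

```text
clock: 26.6
position: [0.5729, -0.1084, 0.117]
tool_rot: [0.002, 0.079, 0.997, -0.0]
wrist_force: [0.9, -0.4, -0.9]
finger_gap: 0.031
```

Request:
{"fn": "move_arm", "kwargs": {
  "deltas": [
    [0,0,-0.003,0,0,0,1],
    [0,0,-0.006,0,0,0,1],
    [0,0,-0.009,0,0,0,1],
    [0,0,-0.012,0,0,0,1],
    [0,0,-0.014,0,0,0,1],
    [0,0,-0.014,0,0,0,1]
  ]
}}

```text
clock: 27.2
position: [0.5712, -0.1081, 0.1002]
tool_rot: [0.0, 0.079, 0.997, 0.0]
wrist_force: [0.1, -0.3, -0.5]
finger_gap: 0.0315
```

Request:
{"fn": "move_arm", "kwargs": {
  "deltas": [
    [0,0,-0.002,0,0,0,1],
    [0,0,-0.004,0,0,0,1],
    [0,0,-0.006,0,0,0,1],
    [0,0,-0.008,0,0,0,1],
    [0,0,-0.01,0,0,0,1],
    [0,0,-0.01,0,0,0,1]
  ]
}}

```text
clock: 27.8
position: [0.5713, -0.1081, 0.0903]
tool_rot: [0.0, 0.079, 0.997, 0.0]
wrist_force: [-0.3, 1.1, -0.1]
finger_gap: 0.0311
```

Request:
{"fn": "move_arm", "kwargs": {
  "deltas": [
    [0,0,-0.0015,0,0,0,1],
    [0,0,-0.003,0,0,0,1],
    [0,0,-0.0045,0,0,0,1],
    [0,0,-0.006,0,0,0,1],
    [0,0,-0.006,0,0,0,1],
    [0,0,-0.006,0,0,0,1]
  ]
}}

```text
clock: 28.4
position: [0.5715, -0.1082, 0.0848]
tool_rot: [0.001, 0.079, 0.997, 0.0]
wrist_force: [0.0, 0.7, -1.1]
finger_gap: 0.0309
```

Request:
{"fn": "move_arm", "kwargs": {
  "deltas": [
    [0,0,-0.001,0,0,0,1],
    [0,0,-0.002,0,0,0,1],
    [0,0,-0.003,0,0,0,1],
    [0,0,-0.004,0,0,0,1],
    [0,0,-0.004,0,0,0,1],
    [0,0,-0.004,0,0,0,1]
  ]
}}

```text
clock: 29.0
position: [0.5715, -0.1082, 0.0807]
tool_rot: [0.001, 0.079, 0.997, 0.0]
wrist_force: [0.9, -0.3, -0.1]
finger_gap: 0.0309
```

Request:
{"fn": "move_arm", "kwargs": {
  "deltas": [
    [0,0,-0.001,0,0,0,1],
    [0,0,-0.002,0,0,0,1],
    [0,0,-0.003,0,0,0,1],
    [0,0,-0.003,0,0,0,1],
    [0,0,-0.003,0,0,0,1]
  ]
}}

```text
clock: 29.5
position: [0.5715, -0.1082, 0.0778]
tool_rot: [0.001, 0.079, 0.997, 0.0]
wrist_force: [0.2, 0.6, -0.6]
finger_gap: 0.0313
```

Request:
{"fn": "move_arm", "kwargs": {
  "deltas": [
    [0,0,-0.001,0,0,0,1],
    [0,0,-0.002,0,0,0,1],
    [0,0,-0.002,0,0,0,1],
    [0,0,-0.002,0,0,0,1]
  ]
}}

```text
clock: 29.9
position: [0.5715, -0.1082, 0.0757]
tool_rot: [0.001, 0.079, 0.997, 0.0]
wrist_force: [-1.1, -0.5, -0.4]
finger_gap: 0.0312
```

Request:
{"fn": "move_arm", "kwargs": {
  "deltas": [
    [0,0,-0.001,0,0,0,1],
    [0,0,-0.002,0,0,0,1],
    [0,0,-0.002,0,0,0,1],
    [0,0,-0.002,0,0,0,1]
  ]
}}

```text
clock: 30.3
position: [0.5715, -0.1082, 0.0738]
tool_rot: [0.001, 0.079, 0.997, 0.0]
wrist_force: [0.3, -0.2, -0.7]
finger_gap: 0.0311
```

Request:
{"fn": "move_arm", "kwargs": {
  "deltas": [
    [0,0,-0.001,0,0,0,1],
    [0,0,-0.0015,0,0,0,1],
    [0,0,-0.0015,0,0,0,1],
    [0,0,-0.0015,0,0,0,1]
  ]
}}

```text
clock: 30.7
position: [0.5718, -0.1083, 0.0726]
tool_rot: [0.001, 0.079, 0.997, 0.0]
wrist_force: [-0.2, 0.0, -0.1]
finger_gap: 0.0312
```

Request:
{"fn": "move_arm", "kwargs": {
  "deltas": [
    [0,0,-0.001,0,0,0,1],
    [0,0,-0.0015,0,0,0,1],
    [0,0,-0.0015,0,0,0,1],
    [0,0,-0.0015,0,0,0,1]
  ]
}}

```text
clock: 31.1
position: [0.572, -0.1084, 0.0714]
tool_rot: [0.001, 0.079, 0.997, 0.0]
wrist_force: [-0.6, -0.6, 4.7]
finger_gap: 0.0314
```

Request:
{"fn": "move_arm", "kwargs": {
  "deltas": [
    [0,0,0.0005,0,0,0,1],
    [0,0,0.0005,0,0,0,1],
    [0,0,0.0005,0,0,0,0.2],
    [0,0,0.0005,0,0,0,0],
    [0,0,0.0005,0,0,0,-0.1],
    [0,0,0.0005,0,0,0,-0.2],
    [0,0,0.0005,0,0,0,-0.2],
    [0,0,0.0005,0,0,0,-0.2],
    [0,0,0.02,0,0,0,-0.2],
    [0,0,0.05,0,0,0,-0.2],
    [0,0,0.09,0,0,0,-0.2],
    [0,0,0.13,0,0,0,-0.2],
    [-0.04,0,0.17,0,0,0,-0.2],
    [-0.09,0,0.19,0,0,0,-0.2],
    [-0.13,0,0.19,0,0,0,-0.2],
    [-0.13,0,0.19,0,0,0,-0.2],
    [-0.13,0,0.19,0,0,0,-0.2]
  ]
}}

```text
clock: 32.8
position: [0.4411, -0.1083, 0.2615]
tool_rot: [0.002, 0.08, 0.997, -0.0]
wrist_force: [-0.7, 0.3, 0.5]
finger_gap: 0.0514
```

```bash
python3 - <<'E'
from h import *
o=observe();print(o['position'],o['wrist_force'],o['finger_gap'])
a=capture('scene')[190:400,290:500];b=capture('top')[150:330,330:510]
cv2.imwrite('pics/c9.png',np.hstack([cv2.resize(k,(400,400),interpolation=cv2.INTER_CUBIC) for k in(a,b)]))
E
```

```text
[ 0.44112526 -0.10826717  0.26153397] [-0.65669853  0.3022286   0.54569729] 0.05143633010380034
```

View pics/c9.png

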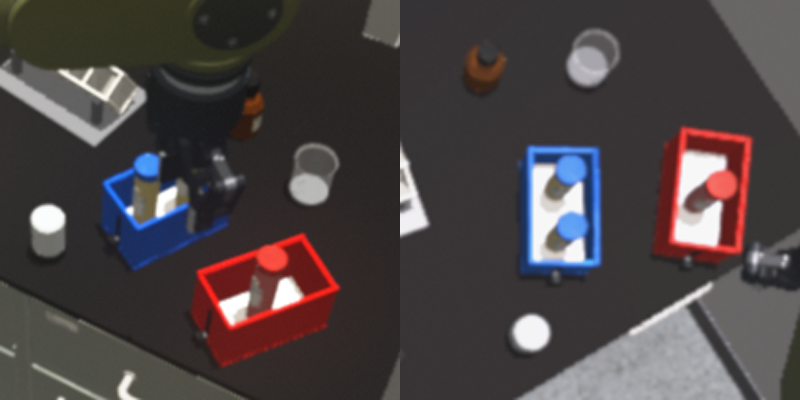

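The last picture shows both blue tubes upright in the blue bin (top crop 570,170 and 570,228). The red tube is upright in the red bin (720,185). The canister, bottle and beaker are where they were, and the gripper is clear of everything.

```bash
python3 -c "
from rig import *
print(sign_off())"
```

```text
the job is handed in; nothing more can be done
None
```

All three tubes are sorted and the job is handed in: both blue-capped tubes are in the blue bin, and the red-capped one is in the red bin. It took about 33 s of the 72 s allowed.

- **Placing:** I lowered each tube in small steps until I felt it touch, at 3 to 5 N. I then released it while it was standing on the floor pad.
- **Last checks:** The final pictures show all three tubes upright, the bystanders apparently where they were, and the gripper clear with no force on it.
- **What disagreed:** The first grasp closed on nothing, because the fingertips sat about 31 mm short of the reported TCP along the tool axis. I measured that with the cameras and allowed for it in every later grasp; each one then held.
- **Other force noted:** While gripping the second blue tube and the red tube in the rack, the wrist read about 8 N. Both came out cleanly.

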